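# Set and lock the length stop on a stone saw fence

## Robot

A 6-joint arm with a two-finger parallel gripper is mounted at the origin on the work surface. World frame = base frame: x ahead of the robot, y to its left, z up, the work surface at z = 0. Lengths are in m, angles in rad, forces in N, time in s.
With the tool pointing down it reaches from about 0.35 to 0.975 m from the base axis. Payload 4.9 kg.
Tool frame: the origin (TCP) lies on the centre line of the jaws, within the pads' length; the fingertips stand 17 mm ahead of it and the grasp point (between the pads) lies 2 mm behind it; x points along the fingers, y is the direction in which the jaws open and shut, and the axes are right-handed (so a half turn about x gives the same grasp; the last joint's range is limited). The gripper opens to 85 mm and grips with 20 to 120 N. Pads are 22 mm wide; open, the fingers measure 114 mm over their backs; the gripper's body (76 mm by 85 mm) begins 54 mm behind the grasp point. The pads swing forward as they close: fully open they stand 13 mm farther back than shut.
Start: joints at [1.068, 0.053, 1.613, -0, 1.476, -0.119], TCP at [0.234, 0.58, 0.248] pointing down, gripper open.
Joint ranges: [-3.01, 3.01], [-1.01, 2.22], [0.06, 2.58], [-1.02, 4.17], [0.09, 2.62], [-3.14, 3.14]. Speed limits (rad/s): [2.57, 2.57, 3.14, 3.14, 3.14, 3.14].

## Interface

Orientations are given as a unit quaternion [w, x, y, z].
In Python, from plant import status, viewer, manip gives the robot as it stands.
- The arm moves only by the tool drive_tool, never from a script. Its argument "plan" is a list of rows, each a list of 4 numbers: the shift along the tool's x, y, z in m, then the turn about the tool's x in units of 8 degrees (1.0 is 8 degrees). A call has 1 to 12 rows; each row is the pose to reach, as a shift and turn from the pose commanded when the call began, along the tool's axes at that moment; what a row does not reach only later rows make up. A row lasts 1/10 s, in which the tool goes at most 50 mm and 8.59 degrees, less where a joint would pass 70% of its speed; a pose out of reach is approached as far as the arm can. A call with a gripper value outside its range is refused whole. "fingers" is the finger opening in m, from 0 to 0.0854, set as the call begins (left out, the last holds). The fingers move at their own pace and stop on an object; the grip force is fixed at half the most. Time passes only in rows, so rows that repeat a pose let the fingers close. It gives the time, the measured TCP pose, the force and the opening at its end, in the units of the state.
- status.state(): the state, without advancing time (a new reading comes with each control period).
- viewer.grab_frame(name): name is "scene" or "top" or "wrist"; returns the picture (420x560x3 uint8, blue, green, red); there is no depth.
- viewer.calibration(name): a dict with "vfov" (degrees; the focal length in pixels is half the picture's height over the tangent of half this angle, whatever the lens; pixels are square), "cx", "cy" (the principal point, pixels), "rvec" (rotation vector, rad) and "tvec" (3), from world to camera coordinates, as OpenCV has them. Camera axes: x right, y down, z forward; pixel columns grow to the right and rows downward; lengths in m; the calibration is good to about 2 mm. A picture is of the moment at which its call begins: read the wrist's pose just before it. calibration takes no time and is no camera call; for the wrist camera it gives the pose at the moment of the call.
- manip.job_done(): hands the job in, once; it reports no verdict.
The state is a dict: "time": time; "joint_pos": joint angles; "joint_vel": joint speeds; "joint_efforts": joint torques, N m; "tool_pos": TCP position; "tool_rot": TCP orientation; "contact_force": force on the tool from outside, world axes, zero at the start; "ft_torque": the same for the moment, N m; "gripper_width": opening from 0.0 (shut) to 1.0 (fully open).
Only numpy, scipy, OpenCV 4.12 (cv2) and the standard library are available. Lean on these libraries where they do the work, as an engineer would, in place of code of your own. Each camera call takes 0.05 s, during which the arm holds its last target. There are 200 camera calls.

## Task

Slide the stop along the fence until its face touches the end of the stone slab, without shoving the slab along. Then take the larger T-handled hex key from the wooden block, seat it fully in the recessed socket of the stop's locking screw, and turn it clockwise until the screw is tight and the key's clutch slips. Leave the key standing in the screw, and leave the smaller key in its hole.

Things in the scene. Friction and masses are not known exactly. Their poses are not given: they have to be found in the camera images.
- fence: Straight aluminium rail lying on the table, 620 mm long (its y axis), 40 mm wide (x), 45 mm high, fixed. Origin: middle of its underside. The slab and the stop's face are on its -x side (towards the robot).
- carriage (a joint): Position of the dark steel length stop along the fence (m): grows as the stop slides along the fence's +y, towards the slab; 0 to 0.42. It slides stiffly (about 6 N) and stays where it is left; nothing else holds it, even after the screw is tightened.
- push_face (a point): Centre of the flat end of the stop's block that faces away from the slab (-y of the fence), 67 mm above the table; push here. The block sits astride the rail: 70 mm across (fence x), 60 mm along (fence y), from 47 to 87 mm above the table. Axes parallel to the fence's.
- stop_face (a point): Point on the stop's contact face, the flat +y face (fence axes) of a 12 mm plate that reaches down in front of the rail, 4 to 60 mm above the table. The face is level with the block's +y end, 60 mm along y from push_face. It must touch the slab's end.
- slab_end (a point): Centre of the end face of the pale marble slab that faces the stop, 15 mm above the table. Slab: 140 x 200 x 30 mm, about 2.3 kg, loose (a steady push of some 15 N starts it sliding), lying flat in front of the fence and square to it; its y axis is parallel to the fence's and points into the slab. Site axes parallel to the slab's.
- screw_mouth (a point): Centre of the mouth of the hexagonal socket in the locking screw (steel, 30 mm head, in a 35 mm round recess in the top centre of the stop's block). The mouth is 83 mm above the table, 4 mm below the block's top. Socket: 18 mm across flats, 14 mm deep, flat floor. z up; the x axis points at a corner of the hexagon (corners every 60 degrees) and turns with the screw.
- screw (a joint): Turn of the locking screw (rad), growing clockwise seen from above; it starts loose between 0.25 and 0.55 and is tight against a stop at 1.0. Turning takes about 0.04 N m.
- key_tip (a point): Centre of the flat foot of the larger T-handled key: 128 mm tall, upright, steel hexagonal foot 17 mm across flats (the lowest 4 mm tapered) up to a 32 mm collar whose underside is 45 mm above the foot. z up along the key; the x axis points at a corner of the hexagon. It hangs by the collar in a through hole of a fixed wooden block 60 mm high (60 x 170 mm), foot 15 mm above the table: lift it straight out, at least 50 mm. Which of the two holes (110 mm apart) it is in varies.
- key_grip (a point): Centre of the larger key's black T-bar, 116 mm above the foot: 90 mm long (its x axis), 24 mm across (y), 26 mm high (z), flat sides; total key mass 0.3 kg. x is parallel to key_tip's x until the clutch slips.
- clutch (a joint): Slip of the key's torque clutch (rad), 0 at the start: how far the T-bar has turned clockwise relative to the hexagon. It slips only clockwise, at about 0.13 N m, and stays where it is left: when the screw is tight, turning on makes it grow. It does not slip while the screw still turns.
- small_key_grip (a point): Centre of the smaller key's T-bar (70 x 16 x 20 mm, 100 mm above its 10 mm hexagonal foot), hanging in the other hole of the block. Not to be used.
Not all that is in view belongs to the job. Of the things shaped like the part that bears slab_end, the marble one is meant.

How it is judged:
By the outcome, as a careful person would: the job done as asked, in the order asked, and still so for the second after the job is handed in, with the robot touching nothing.
It also fails if it takes over 67 s, if anything falls off the work surface, if the arm or the gripper's body presses on something with over 40 N, if the wrist force passes 120 N, or if a joint passes its speed limit or range.

## Working session

There is one attempt and no reset: what is moved stays moved. The work goes in short steps, Python scripts to look and compute and a tool call to move; the robot and the scene stay as the last step left them, time stands still between calls to the robot, and variables do not carry over. Pictures are saved under pics/ and viewed, about 8 in all and at most 12, crops included, and the job is handed in when it is done.

Besides the shell and the picture viewer there is one more tool, called after "Request:" as name([rows], argument=value, ...), one row to a line, values as JSON. drive_tool: Moves the arm, as the interface text tells. Its arguments: {"type":"object","properties":{"plan":{"type":"array","items":{"type":"array","items":{"type":"number"}}},"fingers":{"type":"number"}},"required":["plan"]}

```bash
ls; mkdir -p pics; cat > h.py <<'E'
import numpy as np, cv2
from plant import status, viewer, manip
from scipy.spatial.transform import Rotation as R
def grab(n,f):
    c=viewer.calibration(n); im=viewer.grab_frame(n); cv2.imwrite(f'pics/{f}.png',im); np.save(f'pics/{f}.npy',c,allow_pickle=True); return im,c
def load(f): return cv2.imread(f'pics/{f}.png'), np.load(f'pics/{f}.npy',allow_pickle=True).item()
def ray(c,u,v):
    f=210/np.tan(np.radians(c['vfov'])/2); Rm=cv2.Rodrigues(np.array(c['rvec'],float))[0]; t=np.array(c['tvec'],float).ravel()
    return -Rm.T@t, Rm.T@np.array([(u-c['cx'])/f,(v-c['cy'])/f,1])
def onz(c,u,v,z):
    o,d=ray(c,u,v); return o+d*(z-o[2])/d[2]
def proj(c,p):
    f=210/np.tan(np.radians(c['vfov'])/2); Rm=cv2.Rodrigues(np.array(c['rvec'],float))[0]; q=Rm@np.array(p,float)+np.array(c['tvec'],float).ravel()
    return np.array([c['cx']+f*q[0]/q[2],c['cy']+f*q[1]/q[2]])
E
python3 - <<'E'
from h import *
s=status.state(); print(s)
ims=[grab(n,n+'0') for n in('scene','top')]
for i,c in ims: print(c)
cv2.imwrite('pics/both.png',cv2.resize(np.vstack([ims[0][0],ims[1][0]])[:, :],None,fx=.71,fy=.71))
E
```

```text
pics
{'time': 0.0, 'joint_pos': array([ 1.06797466e+00,  5.33607373e-02,  1.61429967e+00,  1.76532776e-06,
        1.47601505e+00, -1.18996349e-01]), 'joint_vel': array([ 0.00085211,  0.00016955, -0.00079438, -0.00192142, -0.00076043,
        0.00045052]), 'joint_efforts': array([-9.18812248e-05, -3.93663812e+01, -3.70175922e+01, -1.09520799e-04,
        6.87463616e-03, -3.19847445e-06]), 'tool_pos': array([0.23375241, 0.57900092, 0.2470572 ]), 'tool_rot': array([ 0.6938989 ,  0.13417038,  0.69435064, -0.13557215]), 'contact_force': array([ 0.49452211, -0.09016078,  0.32277846]), 'ft_torque': array([-0.00441814, -0.02288767, -0.04894166]), 'gripper_width': 1.0012288823736906}
{'vfov': 42.71850943747075, 'cx': 286.3611964610263, 'cy': 202.5315671722084, 'rvec': array([ 1.22811085,  2.20727147, -1.05166336]), 'tvec': array([ 0.31881802, -0.13576566,  1.27676552])}
{'vfov': 56.46142575928119, 'cx': 280.5658942107337, 'cy': 203.53787360114472, 'rvec': array([ 2.13936088, -2.16431174,  0.20324286]), 'tvec': array([-0.09614854,  0.45928575,  0.96228753])}
```

View pics/top0.png

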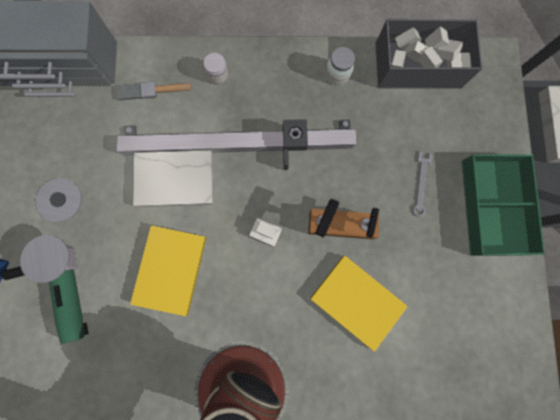

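View pics/scene0.png

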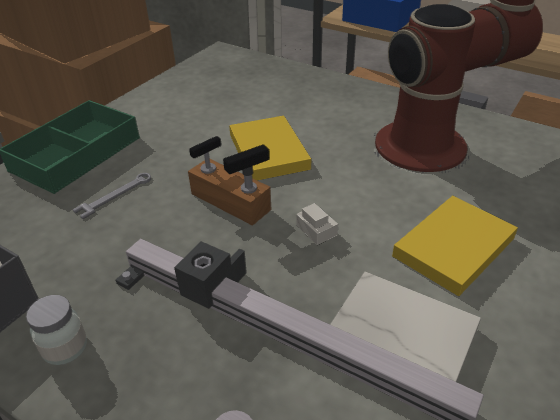

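The top view shows the stop at (294,135), the fence along row ~140, and the marble slab at (172,178). The two yellow slabs at (168,270) and (358,303) have the marble slab's shape, but only the veined pale one against the fence fits. The larger key is at (328,218) and the smaller one at (373,222). The white piece at (265,232) is a distractor. I'll confirm in one enlarged crop and measure.

```bash
python3 - <<'E'
from h import *
im,c=load('top0'); s,cs=load('scene0')
cv2.imwrite('pics/crop1.png',cv2.resize(im[112:252,112:392],None,fx=2.8,fy=2.8,interpolation=cv2.INTER_CUBIC))
print(proj(c,[0,0,0]), ray(c,0,0)[0], ray(cs,0,0)[0])
hsv=cv2.cvtColor(im,cv2.COLOR_BGR2HSV)
def cc(mask,name,z,roi,cal=c):
    m=np.zeros_like(mask); x0,y0,x1,y1=roi; m[y0:y1,x0:x1]=mask[y0:y1,x0:x1]
    k=max(cv2.findContours(m,cv2.RETR_EXTERNAL,cv2.CHAIN_APPROX_NONE)[0],key=cv2.contourArea)
    b=cv2.boxPoints(cv2.minAreaRect(k)); print(name,np.round(b,1).tolist())
    w=np.array([onz(cal,*p,z)[:2] for p in b]); print('  ctr',w.mean(0).round(4),'sides',np.linalg.norm(w-np.roll(w,-1,0),axis=1).round(4),'ang',[round(float(np.degrees(np.arctan2(*(w[(i+1)%4]-w[i])[::-1]))),1) for i in range(2)])
dark=(hsv[...,2]<38).astype(np.uint8)*255
cc(dark,'bigbar',.131,(310,195,345,245))
cc(dark,'smallbar',.120,(360,200,385,245))
cc((hsv[...,2]<75).astype(np.uint8)*255,'block',.087,(275,112,318,152))
pale=((hsv[...,2]>125)&(hsv[...,1]<40)).astype(np.uint8)*255
cc(pale,'slab',.03,(125,152,222,215))
cc(pale,'fence L',.045,(112,126,284,152)); cc(pale,'fence R',.045,(305,126,362,152))
for z in (.03,): print([onz(c,u,v,z).round(4).tolist() for u,v in((212,152),(212,203),(134,160),(134,205))])
E
```

```text
[241.48402304 390.22553522] [ 0.29989015 -0.07124861  1.02526814] [1.0724345  0.30854926 0.71055543]
bigbar [[315.1000061035156, 232.60000610351562], [330.1000061035156, 198.8000030517578], [338.1000061035156, 202.39999389648438], [323.1000061035156, 236.10000610351562]]
  ctr [ 0.4099 -0.2047] sides [0.0867 0.0203 0.0867 0.02  ] ang [-25.4, -114.9]
smallbar [[366.5, 235.5], [372.0, 208.1999969482422], [377.20001220703125, 209.1999969482422], [371.70001220703125, 236.5]]
  ctr [ 0.3985 -0.3123] sides [0.0661 0.0125 0.0661 0.0123] ang [-14.1, -102.0]
block [[275.0, 121.0], [307.0, 121.0], [307.0, 151.0], [275.0, 151.0]]
  ctr [ 0.6214 -0.1285] sides [0.0807 0.0783 0.0797 0.0781] ang [-90.2, 178.6]
slab [[125.0, 152.0], [221.0, 152.0], [221.0, 214.0], [125.0, 214.0]]
  ctr [0.5167 0.1747] sides [0.2489 0.164  0.2427 0.1631] ang [-90.3, -179.4]
fence L [[112.0, 126.0], [281.0, 126.0], [281.0, 151.0], [112.0, 151.0]]
  ctr [0.63  0.113] sides [0.4379 0.0679 0.4333 0.0671] ang [-90.2, 179.2]
fence R [[307.0, 144.0], [307.0, 129.0], [356.0, 129.0], [356.0, 144.0]]
  ctr [ 0.6338 -0.2374] sides [0.0409 0.1294 0.0411 0.1286] ang [-1.4, -90.2]
[[0.5979, 0.0761, 0.03], [0.4625, 0.0743, 0.03], [0.5775, 0.2774, 0.03], [0.4591, 0.2721, 0.03]]
```

View pics/crop1.png

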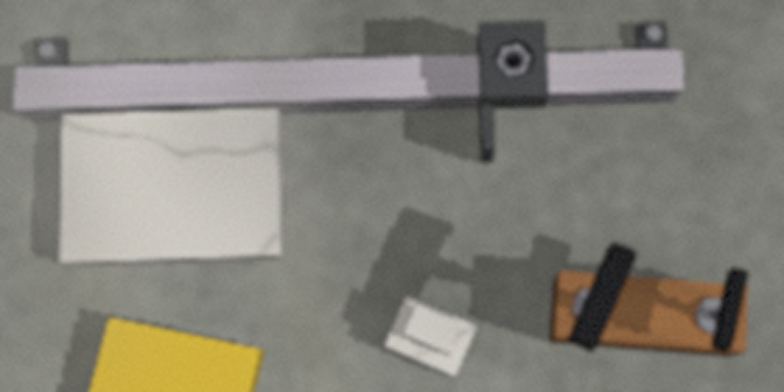

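The crop confirms it: marble slab with its right end at full-image (211.3,150)–(212,203), larger key's bar at (328,218) over the left hole, and screw hexagon at about (295.6,133). Next I'll compute the push geometry.

```bash
cat >> h.py <<'E'
def move(target,yaw=None):
    """shift in tool axes from current pose to target (world), and turn in 8deg units so that tool y has heading yaw (deg, mod 180)"""
    s=status.state(); q=s['tool_rot']; Rm=R.from_quat([q[1],q[2],q[3],q[0]]).as_matrix()
    d=Rm.T@(np.array(target)-s['tool_pos']); cur=np.degrees(np.arctan2(Rm[1,1],Rm[0,1]))
    out=d.round(4).tolist()
    if yaw is not None:
        e=-((yaw-cur+90)%180-90)   # tool x down: + turn lowers heading
        out.append(round(e/8,3))
    print('t',round(s['time'],2),'pos',s['tool_pos'].round(4),'yaw',round(cur,2),'tilt',Rm[:,0].round(4),'j6',s['joint_pos'][5].round(3),'move',out); return out
E
python3 - <<'E'
from h import *
im,c=load('top0'); P=lambda x,y,z: onz(c,112+x/2.8-.3,112+y/2.8-.3,z)
f=[P(15,67,.045),P(683,51,.045),P(682,92,.045),P(15,109,.045)]
print('fence',np.round(f,4)); 
d=(f[0]-f[1])+(f[3]-f[2]); print('len',np.linalg.norm(f[0]-f[1]),np.linalg.norm(f[2]-f[3]),'ang +y',np.degrees(np.arctan2(d[1],d[0])), 'mid',np.mean(f,0))
print('block', [P(*p,.087).round(4) for p in((479,23),(545,22),(547,95),(480,97))])
print('screw',P(514,59,.083).round(4))
print('slabend',P(278,109,.03).round(4),P(280,254,.03).round(4))
print('plate end',P(480,161,.06),P(492,161,.06))
move([.62,-.23,.15],0)
E
```

```text
fence [[ 0.6384  0.3183  0.045 ]
 [ 0.6515 -0.3017  0.045 ]
 [ 0.6115 -0.299   0.045 ]
 [ 0.5983  0.3163  0.045 ]]
len 0.6201991571614053 0.6154106651683654 ang +y 91.22129685624014 mid [0.62494363 0.00846985 0.045     ]
block [array([ 0.6634, -0.1085,  0.087 ]), array([ 0.6642, -0.168 ,  0.087 ]), array([ 0.596 , -0.1681,  0.087 ]), array([ 0.5944, -0.1083,  0.087 ])]
screw [ 0.631  -0.1396  0.083 ]
slabend [0.6016 0.0788 0.03  ] [0.464 0.075 0.03 ]
plate end [ 0.54276933 -0.10852044  0.06      ] [ 0.54269631 -0.11940197  0.06      ]
t 0.1 pos [0.2338 0.5791 0.2472] yaw 68.01 tilt [-9.0e-04 -1.7e-03 -1.0e+00] j6 -0.119 move [0.0982, -0.6054, 0.6611, np.float64(8.501)]
```

Request:
drive_tool([
  [-0.05,0,0,0],
  [-0.1,0,0,0],
  [-0.15,0,0,0],
  [-0.17,0,0,0],
  [-0.17,-0.03,0.035,1],
  [-0.17,-0.07,0.075,2],
  [-0.17,-0.1,0.11,3],
  [-0.17,-0.14,0.145,4],
  [-0.17,-0.17,0.18,5],
  [-0.17,-0.2,0.215,6],
  [-0.17,-0.235,0.25,7],
  [-0.17,-0.27,0.285,8],
], fingers=0)

```text
time: 1.3
tool_pos: [0.3974, 0.2206, 0.4178]
tool_rot: [0.516, 0.483, 0.516, -0.484]
contact_force: [0.5, 0.0, 0.6]
gripper_width: -0.003
```

```bash
python3 -c "
from h import *
move([.63,-.215,.2],1.2)"
```

```text
t 1.3 pos [0.3974 0.2206 0.4178] yaw 3.71 tilt [-2.e-04 -1.e-04 -1.e+00] j6 0.278 move [0.2178, 0.204, 0.4497, np.float64(0.313)]
```

Request:
drive_tool([
  [0,0.02,0.044,0.3],
  [0,0.04,0.088,0.3],
  [0,0.06,0.132,0.3],
  [0.03,0.08,0.176,0.3],
  [0.06,0.1,0.22,0.3],
  [0.08,0.12,0.264,0.3],
  [0.11,0.14,0.308,0.3],
  [0.14,0.16,0.352,0.3],
  [0.17,0.18,0.396,0.3],
  [0.2,0.197,0.435,0.3],
  [0.22,0.204,0.45,0.3],
  [0.22,0.204,0.45,0.3],
])

```text
time: 2.5
tool_pos: [0.6305, -0.2144, 0.1921]
tool_rot: [0.504, 0.492, 0.509, -0.495]
contact_force: [-0.6, 0.6, -0.6]
gripper_width: -0.0
```

```bash
python3 -c "
from h import *
move([.63,-.215,.073],1.2)
grab('wrist','w1');grab('top','t1')
i,c=load('w1');print(c['rvec'],ray(c,0,0)[0],[proj(c,p) for p in([.631,-.14,.083],[.63,-.168,.067])])"
```

```text
t 2.5 pos [ 0.6305 -0.2144  0.1921] yaw 1.44 tilt [-0.0078  0.0029 -1.    ] j6 -0.464 move [0.1191, 0.0004, 0.001, np.float64(0.03)]
[-2.82083431 -0.03733011  0.00667038] [ 0.62933067 -0.13245887  0.31920279] [array([286.97659859,  98.47179253]), array([284.11607313, 140.73725661])]
```

View pics/w1.png

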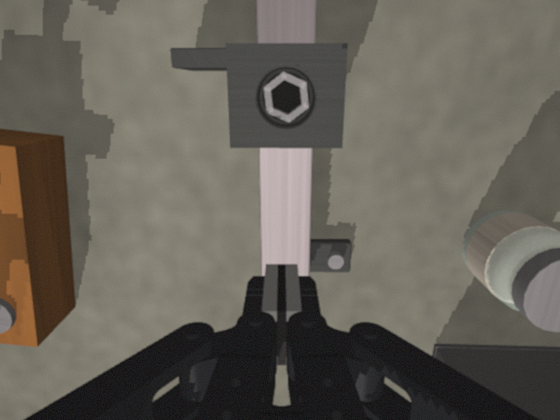

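The wrist view matches: screw predicted at (287,98), seen at (286,97), fence centred under the fingers. Descending and approaching the push face.

Request:
drive_tool([
  [0.04,0,0,0],
  [0.08,0,0,0],
  [0.119,0,0,0],
  [0.119,0,0,0],
  [0.119,0,-0.015,0],
  [0.119,0,-0.03,0],
  [0.119,0,-0.03,0],
])

```text
time: 3.3
tool_pos: [0.6332, -0.1803, 0.0831]
tool_rot: [0.509, 0.493, 0.506, -0.491]
contact_force: [-0.2, 0.4, 0.0]
gripper_width: -0.004
```

```bash
python3 -c "
from h import *
move([.63,-.179,.073],1.2); print(status.state()['contact_force'])"
```

```text
t 3.3 pos [ 0.6332 -0.1803  0.0831] yaw 1.77 tilt [ 0.005  -0.0015 -1.    ] j6 -0.421 move [0.0101, -0.0032, -0.0014, np.float64(0.071)]
[-0.23185279  0.41485041  0.04847062]
```

Request:
drive_tool([
  [0.009,-0.003,0,0],
  [0.009,-0.003,0,0],
  [0.009,-0.003,-0.01,0],
  [0.009,-0.003,-0.025,0],
  [0.009,-0.003,-0.04,0],
  [0.009,-0.002,-0.06,0],
  [0.009,-0.002,-0.08,0],
  [0.009,-0.002,-0.1,0],
  [0.009,-0.002,-0.12,0],
  [0.009,-0.002,-0.135,0],
  [0.009,-0.002,-0.145,0],
  [0.009,-0.002,-0.145,0],
])

```text
time: 4.5
tool_pos: [0.6248, -0.0366, 0.07]
tool_rot: [0.507, 0.493, 0.507, -0.493]
contact_force: [-0.4, -0.0, 0.2]
gripper_width: -0.0
```

```bash
python3 -c "
from h import *
move([.63,-.0,.073],1.2); s=status.state(); print(s['contact_force'])
i,c=grab('top','t2');grab('wrist','w2');move([.63,-.0,.073],1.2)
cv2.imwrite('pics/crop2.png',cv2.resize(i[112:212,192:302],None,fx=6,fy=6,interpolation=cv2.INTER_CUBIC))"
```

```text
t 4.5 pos [ 0.6248 -0.0366  0.07  ] yaw 1.64 tilt [-1.e-03  1.e-04 -1.e+00] j6 -0.206 move [-0.003, 0.0063, -0.0365, np.float64(0.055)]
[-0.40939264 -0.03174223  0.15665808]
t 4.6 pos [ 0.6254 -0.0371  0.0704] yaw 1.6 tilt [ 4.e-04  6.e-04 -1.e+00] j6 -0.206 move [-0.0026, 0.0057, -0.037, np.float64(0.05)]
```

View pics/crop2.png

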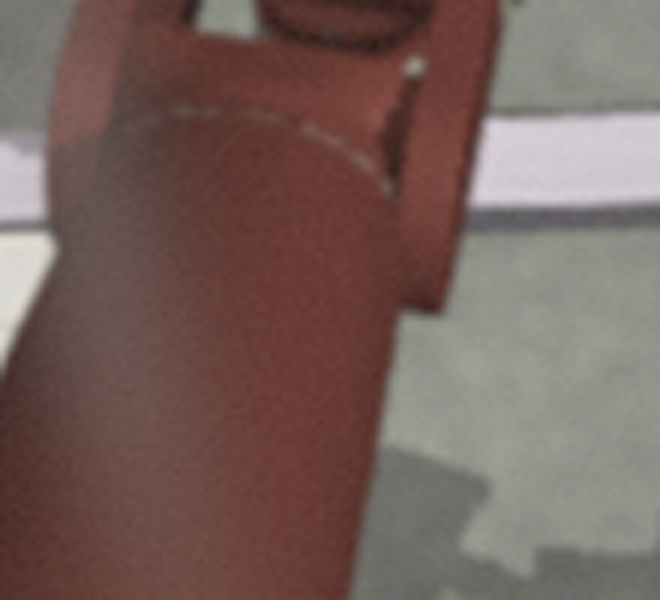

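The top view is blocked by the arm, so I'll use the wrist view.

View pics/w2.png

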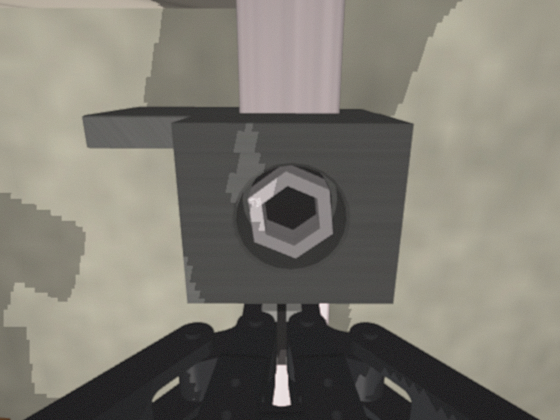

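```bash
python3 -c "
from h import *
i,c=load('w2')
print(ray(c,0,0)[0],[proj(c,p).round(1) for p in([.6,.0787,.03],[.55,.0775,.03])])"
```

```text
[0.62270999 0.04532561 0.19714662] [array([227.1,  -5.4]), array([101.9,  -6. ])]
```

The wrist view shows the block's far top edge at row 123 and near edge at row 302, the plate's top corner at row ~108–115, and the slab's end edge at the top left (row ~8).

```bash
python3 -c "
from h import *
i,c=load('w2')
for u,v,z in((172,123,.087),(412,123,.087),(188,302,.087),(393,302,.087),(84,115,.06),(50,8,.03),(110,9,.03),(150,10,.03),(291,208,.083)): print(u,v,onz(c,u,v,z).round(4))
g=cv2.cvtColor(i,cv2.COLOR_BGR2GRAY)
print(g[0:16,[60,100,140]].T)"
```

```text
172 123 [0.5911 0.0338 0.087 ]
412 123 [0.661  0.0357 0.087 ]
188 302 [ 0.5926 -0.0264  0.087 ]
393 302 [ 0.6629 -0.0243  0.087 ]
84 115 [0.5518 0.0329 0.06  ]
50 8 [0.5284 0.0719 0.03  ]
110 9 [0.5526 0.0722 0.03  ]
150 10 [0.5687 0.0723 0.03  ]
291 208 [0.6268 0.0073 0.083 ]
[[176 177 177 176 178 179 178 173 165 162 159 160 160 160 162 163]
 [177 176 178 179 178 180 179 176 175 172 170 173 171 171 169 169]
 [166 171 173 177 177 179 180 173 165 158 161 159 156 158 159 158]]
```

Request:
drive_tool([
  [0,0,-0.005,0],
  [0,0,-0.01,0],
  [0,0,-0.015,0],
  [0,0,-0.02,0],
  [0,0,-0.024,0],
  [0,0,-0.028,0],
  [0,0,-0.031,0],
  [0,0,-0.034,0],
  [0,0,-0.036,0],
  [0,0,-0.037,0],
  [0,0,-0.037,0],
])

```text
time: 5.7
tool_pos: [0.6245, -0.0018, 0.0704]
tool_rot: [0.508, 0.493, 0.506, -0.494]
contact_force: [-0.5, -5.2, -0.9]
gripper_width: -0.002
```

```bash
python3 -c "
from h import *
move([.63,.007,.07],1.2); print(status.state()['contact_force'])
i,c=grab('wrist','w3')
g=cv2.cvtColor(i,cv2.COLOR_BGR2GRAY); cv2.imwrite('pics/crop3.png',cv2.resize(i[60:320,60:430],None,fx=2,fy=2,interpolation=cv2.INTER_CUBIC))"
```

```text
t 5.7 pos [ 0.6245 -0.0018  0.0704] yaw 1.57 tilt [ 6.0e-04 -2.4e-03 -1.0e+00] j6 -0.147 move [0.0004, 0.0057, -0.0086, np.float64(0.047)]
[-0.47396787 -5.19614783 -0.90900275]
```

View pics/crop3.png

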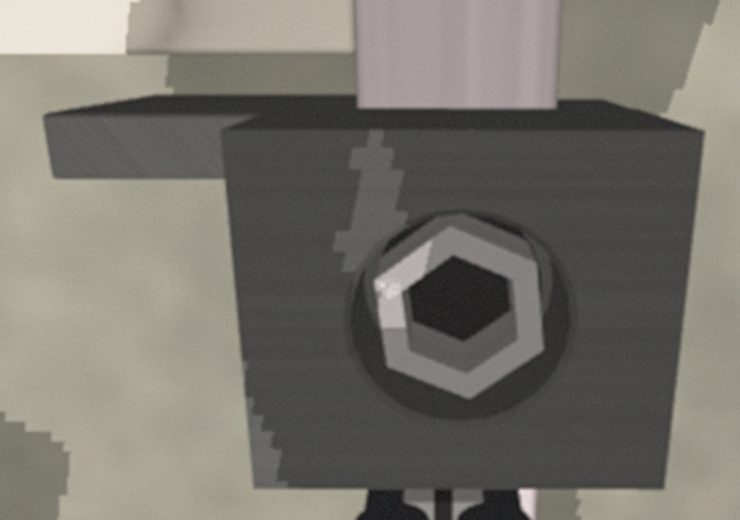

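The slab's foot edge is at crop row 53 (full 86.5). The foot of the stop's contact face is at crop row ~96 (full 108).

```bash
python3 -c "
from h import *
i,c=load('w3')
for u,v,z in((130,86.5,0),(140,107.8,.004),(82,117.5,.06),(172,125,.087)): print(onz(c,u,v,z).round(4))
"
```

```text
[0.5455 0.0771 0.    ]
[0.5511 0.067  0.004 ]
[0.5504 0.0671 0.06  ]
[0.5905 0.0683 0.087 ]
```

Request:
drive_tool([
  [0,0,-0.002,0],
  [0,0,-0.004,0],
  [0,0,-0.005,0],
  [0,0,-0.006,0],
  [0,0,-0.007,0],
  [0,0,-0.007,0],
  [0,0,-0.007,0],
])

```text
time: 6.45
tool_pos: [0.6244, 0.0051, 0.0705]
tool_rot: [0.508, 0.493, 0.506, -0.494]
contact_force: [-0.1, -5.5, -1.1]
gripper_width: -0.005
```

Request:
drive_tool([
  [0,0,-0.0005,0],
  [0,0,-0.001,0],
  [0,0,-0.001,0],
])

```text
time: 6.75
tool_pos: [0.6243, 0.006, 0.0704]
tool_rot: [0.508, 0.493, 0.506, -0.494]
contact_force: [0.5, -5.9, -0.5]
gripper_width: -0.005
```

Request:
drive_tool([
  [0,0,-0.0005,0],
  [0,0,-0.0005,0],
  [0,0,-0.0005,0],
])

```text
time: 7.05
tool_pos: [0.6243, 0.0065, 0.0704]
tool_rot: [0.508, 0.493, 0.506, -0.494]
contact_force: [0.6, -5.6, -0.4]
gripper_width: 0.002
```

Request:
drive_tool([
  [0,0,-0.0005,0],
  [0,0,-0.0005,0],
])

```text
time: 7.25
tool_pos: [0.6243, 0.007, 0.0704]
tool_rot: [0.508, 0.493, 0.506, -0.494]
contact_force: [-0.4, -5.6, -0.5]
gripper_width: -0.001
```

Request:
drive_tool([
  [0,0,-0.0004,0],
  [0,0,-0.0004,0],
])

```text
time: 7.45
tool_pos: [0.6243, 0.0074, 0.0704]
tool_rot: [0.508, 0.493, 0.506, -0.494]
contact_force: [-0.4, -6.1, -0.9]
gripper_width: 0.001
```

```bash
python3 -c "
from h import *
i,c=grab('wrist','w4'); g=cv2.cvtColor(i,cv2.COLOR_BGR2GRAY)
print(g[80:125,[92,100,110,120,130,140]].T)"
```

```text
[[229 228 229 229 228 228 228 230 229 230 229 229 229 229 228 229 229 230
  230 229 229 230 229 230 230 230 229 230 219 180 161 160 166 162 142  88
   54  67  80  90  93  95  96  92  92]
 [228 229 229 228 229 229 229 229 229 230 230 231 230 229 230 230 229 229
  230 230 230 230 229 230 230 229 229 230 218 178 160 166 160 134  75  42
   56  69  82  93  95  94  94  92  91]
 [229 228 229 229 229 229 229 229 230 230 229 228 229 229 229 229 229 229
  229 228 229 229 229 229 229 228 228 227 219 182 166 144  88  48  49  49
   56  70  83  90  94  91  91  91  93]
 [228 229 229 230 229 230 229 230 229 230 230 219 183 175 177 177 176 177
  176 175 175 177 176 176 173 174 185 204 199 163 106  57  48  49  49  51
   58  73  85  93  96  95  95  94  94]
 [173 174 174 175 174 174 174 175 174 175 175 172 173 172 173 172 173 173
  170 172 171 171 168 166 165 162 155 141 119  75  52  48  52  52  50  51
   56  68  82  94  96  95  93  97  95]
 [164 165 165 166 166 165 164 163 163 165 164 163 162 164 163 161 159 160
  159 159 156 155 153 153 152 150 142 131 108  71  50  49  46  49  50  48
   54  68  83  88  94  95  93  97  95]]
```

Request:
drive_tool([
  [0,0,-0.0003,0],
  [0,0,-0.0003,0],
])

```text
time: 7.7
tool_pos: [0.6243, 0.0076, 0.0704]
tool_rot: [0.508, 0.493, 0.506, -0.494]
contact_force: [1.2, -6.2, -0.3]
gripper_width: -0.003
```

Request:
drive_tool([
  [0,0,-0.0003,0],
  [0,0,-0.0003,0],
])

```text
time: 7.9
tool_pos: [0.6243, 0.0079, 0.0704]
tool_rot: [0.508, 0.493, 0.506, -0.494]
contact_force: [-0.1, -5.9, -0.1]
gripper_width: 0.002
```

Request:
drive_tool([
  [0,0,-0.0003,0],
  [0,0,-0.0003,0],
])

```text
time: 8.1
tool_pos: [0.6243, 0.0078, 0.0705]
tool_rot: [0.508, 0.492, 0.506, -0.494]
contact_force: [0.0, -7.4, -0.4]
gripper_width: -0.002
```

```bash
python3 -c "
from h import *
print(status.state()['contact_force'])
i,c=grab('wrist','w5'); g=cv2.cvtColor(i,cv2.COLOR_BGR2GRAY)
print(g[100:125,[92,100,110,120,130,140]].T)
o=load('w4')[0]
import numpy as np
print('shadow-edge cols'); print(cv2.cvtColor(o,cv2.COLOR_BGR2GRAY)[60:64,100:150:3]); print(g[60:64,100:150:3])"
```

```text
[ 0.04677232 -7.41210305 -0.42122733]
[[229 229 229 229 230 230 231 229 231 220 181 161 164 162 142  87  54  67
   82  91  93  95  94  95  93]
 [229 229 229 230 230 231 229 231 229 222 182 164 153 121  68  42  57  69
   82  94  95  93  92  93  93]
 [229 230 229 229 228 229 229 230 230 221 186 142  82  43  48  48  58  69
   84  90  92  92  94  92  90]
 [175 177 176 175 174 171 173 188 207 195 143  73  46  51  48  51  53  71
   85  94  95  93  95  95  95]
 [169 170 168 167 167 164 164 159 145 122  84  55  49  50  51  50  57  66
   81  93  95  92  96  97  94]
 [155 159 157 154 153 155 152 146 132 108  78  52  49  51  50  51  54  68
   83  92  94  95  95  94  94]]
shadow-edge cols
[[228 227 227 227 227 228 227 227 215 169 169 167 158 148 144 152 160]
 [227 227 227 227 226 227 227 227 215 172 171 168 158 151 146 152 160]
 [227 227 227 228 227 228 227 227 215 171 170 167 162 152 145 153 160]
 [228 227 229 227 227 228 227 227 216 173 172 167 161 154 148 151 157]]
[[226 227 227 227 227 226 227 228 217 170 169 166 159 147 142 157 163]
 [227 227 226 227 226 227 225 227 217 170 169 165 158 148 145 151 161]
 [225 227 226 227 227 225 227 227 216 171 170 168 158 152 145 154 164]
 [227 228 228 227 226 227 227 227 215 171 171 165 160 152 146 152 160]]
```

Request:
drive_tool([
  [0,0,-0.0003,0],
  [0,0,-0.0003,0],
])

```text
time: 8.35
tool_pos: [0.6243, 0.0079, 0.0704]
tool_rot: [0.508, 0.492, 0.506, -0.494]
contact_force: [0.8, -9.4, -0.1]
gripper_width: -0.003
```

The TCP has stalled at y=0.0079 through the last 0.6 mm of command and the force rose from 6 to 9.4 N. The stop is touching the slab, well below the slab's sliding force. Backing off and rising to look at the screw.

Request:
drive_tool([
  [0,0,0.02,0],
  [0,0,0.045,0],
  [0,0,0.05,0],
  [-0.04,0,0.05,0],
  [-0.08,0,0.05,0],
  [-0.11,0,0.05,0],
  [-0.11,0,0.05,0],
  [-0.11,0,0.05,0],
  [-0.11,0,0.05,0],
])

```text
time: 9.25
tool_pos: [0.6243, -0.0392, 0.1784]
tool_rot: [0.506, 0.492, 0.508, -0.493]
contact_force: [-0.9, 0.4, -0.8]
gripper_width: 0.003
```

```bash
cat > hexm.py <<'E'
from h import *
def hexm(f,guess,z=.083):
    i,c=load(f); g=cv2.cvtColor(i,cv2.COLOR_BGR2GRAY); u0=proj(c,guess)
    S=8; W=60; x,y=(u0-W).astype(int); big=cv2.resize(g[max(y,0):y+2*W,x:x+2*W],None,fx=S,fy=S,interpolation=cv2.INTER_CUBIC)
    m=((big>105)*255).astype(np.uint8)
    cn,h=cv2.findContours(m,cv2.RETR_CCOMP,cv2.CHAIN_APPROX_NONE)
    for k,hh in zip(cn,h[0]):
        if cv2.contourArea(k)<8000: continue
        P=np.array([onz(c,x+(p[0]+.5)/S-.5,max(y,0)+(p[1]+.5)/S-.5,z)[:2] for p in k[:,0]])
        if np.linalg.norm(P.mean(0)-np.array(guess[:2]))>.012: continue
        hull=cv2.convexHull((P*1e5).astype(np.float32))[:,0]/1e5
        M=cv2.moments((hull*1e5).astype(np.float32)); ctr=np.array([M['m10'],M['m01']])/M['m00']/1e5
        q=np.vstack([np.linspace(a,b,60) for a,b in zip(hull,np.roll(hull,-1,0))])-ctr   # outline
        L=np.linalg.norm(np.roll(hull,-1,0)-hull,axis=1)
        dr=hull-np.roll(hull,-1,0); w=L; th=np.arctan2(dr[:,1],dr[:,0])
        e=np.degrees(np.angle((w*np.exp(6j*th)).sum()))/6; coh=abs((w*np.exp(6j*th)).sum())/w.sum()
        print(f,'hole' if hh[3]>=0 else 'outer','ctr',ctr.round(4),'area mm2',round(M['m00']/1e4,1),'edge dir/corner dir mod60',round(e%60,1),'coh',coh.round(2),'rmax',np.linalg.norm(q,axis=1).max().round(4))
    return big
E
python3 - <<'E'
from hexm import *
i,c=load('w5'); i2,c2=grab('wrist','w6'); move([.41,-.205,.2],65)
g=[.6255,.042,.083]
b1=hexm('w5',g); b2=hexm('w6',g)
h=lambda b:cv2.resize(b,(400,400)) 
cv2.imwrite('pics/screw.png',np.hstack([h(b1),h(b2)]))
E
```

```text
t 9.3 pos [ 0.6242 -0.0392  0.178 ] yaw 1.61 tilt [-0.0036  0.001  -1.    ] j6 -0.21 move [-0.0214, -0.2188, 0.1597, np.float64(-7.923)]
w5 outer ctr [0.6256 0.0488] area mm2 604.7 edge dir/corner dir mod60 38.7 coh 0.86 rmax 0.0152
w5 hole ctr [0.6257 0.0488] area mm2 288.0 edge dir/corner dir mod60 38.2 coh 0.89 rmax 0.0104
w6 outer ctr [0.6256 0.0494] area mm2 598.0 edge dir/corner dir mod60 37.6 coh 0.9 rmax 0.0151
w6 hole ctr [0.6255 0.0492] area mm2 280.6 edge dir/corner dir mod60 38.1 coh 0.84 rmax 0.0102
```

View pics/screw.png

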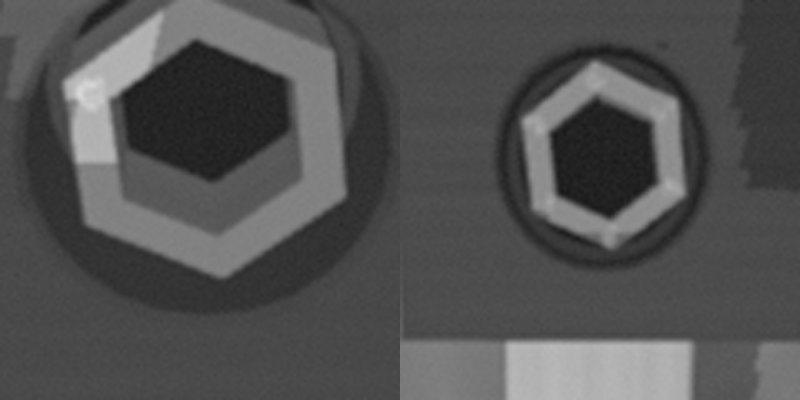

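The socket area comes out at 280.6 mm², matching an 18 mm hexagon. Its centre is about (0.6256,0.049), with a corner heading of 38° mod 60 (screw ≈0.40 rad, so about 34° to go). Now to the key.

Request:
drive_tool([
  [-0.03,-0.01,0.01,-0.8],
  [-0.05,-0.04,0.03,-1.8],
  [-0.05,-0.075,0.055,-2.8],
  [-0.05,-0.11,0.08,-3.8],
  [-0.05,-0.145,0.105,-4.8],
  [-0.05,-0.18,0.13,-5.8],
  [-0.05,-0.21,0.155,-6.8],
  [-0.05,-0.219,0.16,-7.8],
  [-0.05,-0.219,0.16,-7.9],
  [-0.05,-0.219,0.16,-7.9],
  [-0.05,-0.219,0.16,-7.9],
], fingers=0.06)

```text
time: 10.4
tool_pos: [0.4113, -0.2052, 0.2296]
tool_rot: [0.69, 0.155, 0.69, -0.154]
contact_force: [-1.1, 0.7, -0.4]
gripper_width: 0.699
```

```bash
python3 - <<'E'
from h import *
move([.41,-.205,.129],65)
i,c=grab('wrist','k1'); grab('top','t3')
print(ray(c,0,0)[0], proj(c,[.41,-.205,.144]))
E
```

```text
t 10.4 pos [ 0.4113 -0.2052  0.2296] yaw 64.76 tilt [-8.e-04  9.e-04 -1.e+00] j6 -1.755 move [0.1006, -0.0005, -0.0011, np.float64(-0.029)]
[ 0.33700755 -0.17009051  0.35664917] [280.059093   223.57572667]
```

View pics/k1.png

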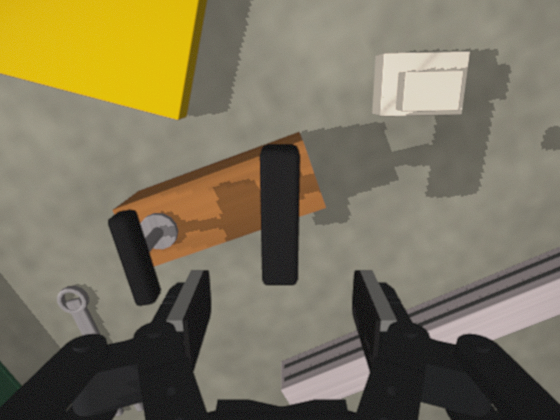

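The larger bar spans (281,145)–(280,285), centred between the open fingers. The smaller key is at (135,257).

```bash
python3 - <<'E'
from h import *
i,c=load('k1'); g=i.max(2); m=np.zeros_like(g); m[130:295,245:320]=(g[130:295,245:320]<45)*255
k=max(cv2.findContours(m,cv2.RETR_EXTERNAL,cv2.CHAIN_APPROX_NONE)[0],key=cv2.contourArea)
print(cv2.minAreaRect(k), cv2.boundingRect(k))
L=[];
for v in range(165,276,5):
    xs=np.where(m[v])[0]; a=onz(c,xs[0]-.5,v,.144)[:2]; b=onz(c,xs[-1]+.5,v,.144)[:2]; L.append([*(a+b)/2,np.linalg.norm(a-b)])
L=np.array(L); d=np.linalg.svd(L[:,:2]-L[:,:2].mean(0))[2][0]; print('width',L[:,2].round(4)[[0,10,-1]],'ang',np.degrees(np.arctan2(d[1],d[0]))%180)
for v in (145,152,285.5): print(v,onz(c,280.5,v,.144).round(4), onz(c,280.5,v,.118).round(4))
print(g[136:160,280],g[278:292,280])
E
```

```text
((279.5, 214.0), (37.0, 140.0), 0.0) (261, 144, 38, 141)
width [0.0222 0.0219 0.0219] ang 154.67632169322283
145 [ 0.3666 -0.1842  0.144 ] [ 0.3702 -0.1859  0.118 ]
152 [ 0.3702 -0.1859  0.144 ] [ 0.3743 -0.1879  0.118 ]
285.5 [ 0.4491 -0.2232  0.144 ] [ 0.4628 -0.2297  0.118 ]
[142 135 113  91  85  87  92  81  47  23  25  22  19  23  29  36  35  37
  35  39  41  39  41  39] [ 37  39  37  39  31  32  49  97 142 146 142 142 140 141]
```

Request:
drive_tool([
  [0,0,-0.004,0],
  [0.04,0,-0.004,0],
  [0.075,0,-0.004,0],
  [0.095,0,-0.004,0],
  [0.1,0,-0.004,0],
  [0.1,0,-0.004,0],
  [0.1,0,-0.004,0],
  [0.1,0,-0.004,0],
])

```text
time: 11.3
tool_pos: [0.4083, -0.2048, 0.1322]
tool_rot: [0.691, 0.154, 0.689, -0.155]
contact_force: [-0.7, -1.1, 0.2]
gripper_width: 0.699
```

Request:
drive_tool([
  [0,0,0,0],
  [0,0,0,0],
  [0,0,0,0],
  [0,0,0,0],
  [0,0,0,0],
  [0,0,0,0],
], fingers=0)

```text
time: 11.9
tool_pos: [0.4076, -0.2045, 0.1311]
tool_rot: [0.69, 0.154, 0.69, -0.154]
contact_force: [-1.2, -0.1, 5.8]
gripper_width: 0.272
```

```bash
python3 - <<'E'
from h import *
move([.4077,-.2036,.129],64.7); s=status.state(); print(s['contact_force'],s['ft_torque'],s['gripper_width']*.0854)
E
```

```text
t 11.9 pos [ 0.4076 -0.2045  0.1311] yaw 64.81 tilt [ 9.e-04 -9.e-04 -1.e+00] j6 -1.759 move [0.0021, 0.0008, -0.0003, np.float64(0.014)]
[-1.23468129 -0.0529385   5.7724356 ] [ 0.00234506  0.13561113 -0.06599288] 0.023259525470114364
```

Request:
drive_tool([
  [-0.01,0,0,0],
  [-0.03,0,0,0],
  [-0.05,0,0,0],
  [-0.07,0,0,0],
  [-0.09,0,0,0],
  [-0.11,0,0,0],
  [-0.12,0,0,0],
  [-0.12,0,0,0],
  [-0.12,0,0,0],
  [-0.12,0,0,0],
])

```text
time: 12.9
tool_pos: [0.4066, -0.2036, 0.2485]
tool_rot: [0.689, 0.155, 0.691, -0.154]
contact_force: [-0.3, 0.6, -3.6]
gripper_width: 0.271
```

```bash
python3 - <<'E'
from h import *
s=status.state(); print(s['contact_force'],s['gripper_width']*.0854)
i,c=grab('wrist','k2'); move([.6256,.049,.255],68)
print([proj(c,[.4076,-.2045,z]).round(1).tolist() for z in (.25,.18,.135)])
E
```

```text
[-0.31261963  0.62019616 -3.59710508] 0.02310900786330823
t 12.95 pos [ 0.4067 -0.2036  0.2486] yaw 64.81 tilt [-0.0023  0.0017 -1.    ] j6 -1.759 move [-0.0065, 0.3218, 0.0906, np.float64(-0.399)]
[[279.7, 308.5], [280.0, 238.5], [280.2, 212.9]]
```

View pics/k2.png

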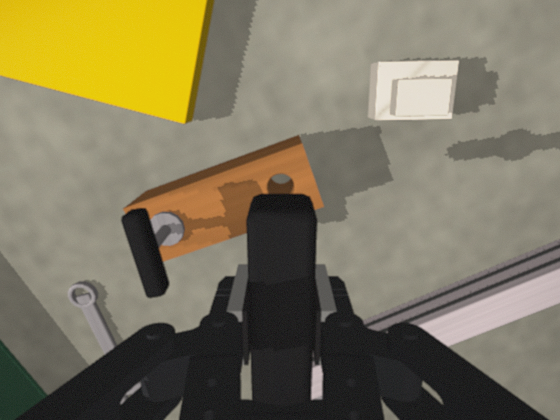

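The key is held and lifted, its hole is empty, and the small key is untouched. I'll re-measure the screw at the key's yaw so the camera bias cancels.

Request:
drive_tool([
  [-0.005,0.02,0.012,-0.1],
  [-0.005,0.05,0.028,-0.2],
  [-0.005,0.09,0.05,-0.3],
  [-0.005,0.13,0.072,-0.4],
  [-0.005,0.17,0.094,-0.4],
  [-0.005,0.21,0.116,-0.4],
  [-0.005,0.25,0.138,-0.4],
  [-0.005,0.28,0.155,-0.4],
  [-0.005,0.31,0.17,-0.4],
  [-0.005,0.327,0.18,-0.4],
  [-0.005,0.327,0.18,-0.4],
  [-0.005,0.327,0.18,-0.4],
])

```text
time: 14.15
tool_pos: [0.7088, 0.0152, 0.2536]
tool_rot: [0.693, 0.134, 0.695, -0.135]
contact_force: [0.1, 0.2, -2.9]
gripper_width: 0.272
```

Request:
drive_tool([
  [0,0,0,0],
  [0,0,0,0],
  [0,0,0,0],
  [0,0,0,0],
])

```text
time: 14.55
tool_pos: [0.709, 0.0147, 0.2556]
tool_rot: [0.694, 0.135, 0.694, -0.135]
contact_force: [-0.0, 0.1, -4.0]
gripper_width: 0.275
```

```bash
python3 - <<'E'
from hexm import *
i,c=grab('wrist','s1'); move([.6256,.049,.255],68.1); print(proj(c,[.6256,.049,.083]))
hexm('s1',[.6256,.049,.083])
s=status.state(); print(s['contact_force'],s['ft_torque'],s['gripper_width']*.0854)
# key in scene cam
grab('scene','sc1')
# bar as held
g=i.max(2); m=(g<45)
for v in (200,230,250,270): xs=np.where(m[v,200:360])[0]; print(v,(xs[0]+200,xs[-1]+200) if len(xs) else None)
E
```

```text
t 14.6 pos [0.7091 0.0149 0.2556] yaw 67.99 tilt [ 4.e-04 -1.e-04 -1.e+00] j6 -1.27 move [0.0006, 0.0003, -0.0902, np.float64(-0.014)]
[281.32287818  73.17402307]
s1 outer ctr [0.6254 0.0495] area mm2 611.8 edge dir/corner dir mod60 37.7 coh 0.9 rmax 0.0152
s1 hole ctr [0.6254 0.0493] area mm2 272.4 edge dir/corner dir mod60 38.2 coh 0.79 rmax 0.01
[ 0.30057226 -0.3802893  -1.65989398] [-0.01277429  0.05747829  0.01800056] 0.023223842363714827
200 (np.int64(253), np.int64(310))
230 (np.int64(248), np.int64(315))
250 (np.int64(248), np.int64(314))
270 (np.int64(249), np.int64(314))
```

Request:
drive_tool([
  [0,0,-0.02,0],
  [0,0,-0.045,0],
  [0,0,-0.07,0],
  [0,0.0005,-0.085,0],
  [0,0.0005,-0.0905,0],
  [0.015,0.0005,-0.0905,0],
  [0.03,0.0005,-0.0905,0],
  [0.04,0.0005,-0.0905,0],
  [0.04,0.0005,-0.0905,0],
  [0.04,0.0005,-0.0905,0],
  [0.04,0.0005,-0.0905,0],
  [0.04,0.0005,-0.0905,0],
])

```text
time: 15.85
tool_pos: [0.6262, 0.0495, 0.2163]
tool_rot: [0.695, 0.135, 0.694, -0.135]
contact_force: [-0.2, 0.4, -2.9]
gripper_width: 0.271
```

```bash
python3 - <<'E'
from h import *
move([.6254,.0493,.215],68.1)
i,c=grab('scene','sc2'); p=status.state()['tool_pos']
print([ (z,proj(c,[p[0],p[1],z]).round(1).tolist()) for z in (p[2]-.116,p[2]-.071,p[2])], proj(c,[.6254,.0493,.083]))
u,v=proj(c,[.6254,.0493,.11]).astype(int); print(u,v)
cv2.imwrite('pics/crop5.png',cv2.resize(i[v-55:v+55,u-70:u+70],None,fx=5.5,fy=5.5,interpolation=cv2.INTER_CUBIC))
k,ck=load('k2'); g=k.max(2); print(g[186:204,282])
for r in (193,195,197):
  w=onz(ck,281,r,.144+.1175)-np.array([.4066,-.2036,0]); print(r,np.linalg.norm(w[:2]).round(4))
E
```

```text
t 15.85 pos [0.6262 0.0495 0.2163] yaw 68.01 tilt [ 1.6e-03 -1.0e-04 -1.0e+00] j6 -1.227 move [0.0013, -0.0005, -0.0007, np.float64(-0.012)]
[(np.float64(0.100209878025064), [304.2, 300.5]), (np.float64(0.14520987802506402), [304.5, 279.5]), (np.float64(0.216209878025064), [304.9, 243.1])] [304.25816723 307.68718303]
304 295
[83 83 86 85 86 88 79 63 35 24 22 23 23 21 31 26 24 24]
193 0.0492
195 0.0485
197 0.0478
```

View pics/crop5.png

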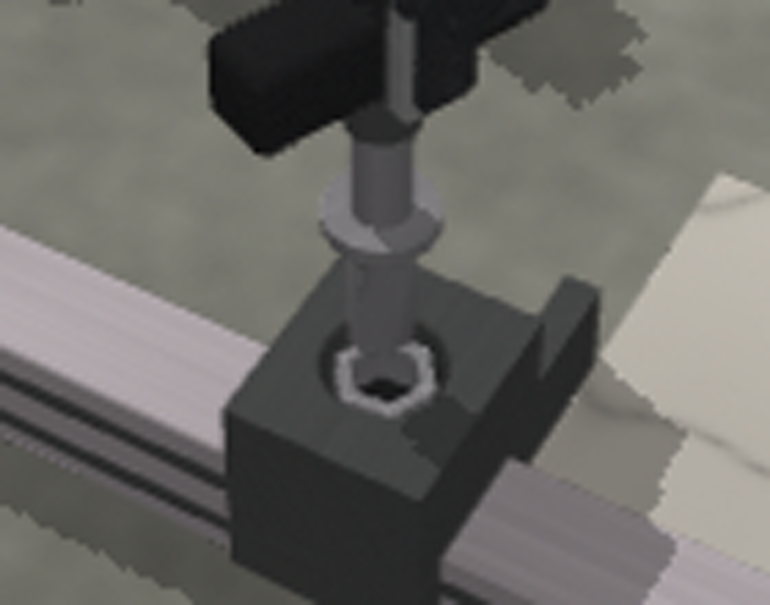

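The scene crop shows the key upright just above the socket. The shaft axis is around u≈303 and the ring centre around u≈304, so there may be a millimetre or two of lateral offset. I'll quantify that.

```bash
python3 - <<'E'
from h import *
i,c=load('sc2'); g=cv2.cvtColor(i,cv2.COLOR_BGR2GRAY).astype(int)
print('shaft/collar rows'); 
for r in (268,271,277,279,281,292,295,298): print(r,g[r,286:324].tolist())
print('ring rows')
for r in (305,308,311,314): print(r,g[r,290:320].tolist())
print('col303', g[262:322,303].tolist())
a=np.linspace(0,2*np.pi,361)
def circ(x,y,z,r): 
    q=np.array([proj(c,[x+r*np.cos(t),y+r*np.sin(t),z]) for t in a]); return q.min(0).round(2),q.max(0).round(2)
z0=.2163-.116
print('collar pred',circ(.6262,.0495,z0+.045,.016)); 
t=np.radians(38.1)+np.arange(6)*np.pi/3
h=lambda R_,z,x,y: np.array([proj(c,[x+R_*np.cos(k),y+R_*np.sin(k),z]) for k in t])
H=h(.0152,.083,.6254,.0493); print('ring pred',H.min(0),H.max(0)); F=h(.0098,z0+.03,.6262,.0495); print('foot hex pred',F.min(0),F.max(0))
E
```

```text
shaft/collar rows
268 [127, 126, 125, 123, 122, 123, 123, 123, 123, 122, 120, 108, 73, 70, 73, 76, 79, 77, 76, 75, 74, 71, 76, 109, 122, 120, 119, 117, 116, 117, 116, 118, 118, 118, 118, 118, 118, 118]
271 [127, 126, 125, 124, 123, 122, 123, 124, 125, 125, 123, 111, 73, 70, 73, 75, 77, 77, 76, 75, 74, 71, 76, 110, 124, 124, 123, 122, 122, 120, 119, 118, 117, 118, 117, 116, 117, 116]
277 [126, 126, 125, 126, 125, 126, 131, 126, 128, 128, 126, 112, 73, 70, 73, 75, 78, 78, 77, 75, 74, 71, 72, 93, 126, 126, 126, 126, 123, 121, 120, 120, 118, 118, 118, 118, 118, 120]
279 [123, 123, 122, 122, 124, 125, 130, 122, 124, 123, 123, 120, 95, 70, 73, 76, 78, 77, 76, 75, 74, 73, 81, 92, 92, 92, 98, 123, 114, 123, 122, 122, 121, 121, 120, 120, 121, 121]
281 [122, 121, 121, 121, 120, 117, 99, 110, 125, 123, 123, 123, 123, 122, 111, 111, 81, 82, 84, 85, 92, 92, 92, 92, 91, 91, 88, 80, 99, 126, 125, 126, 126, 125, 126, 124, 124, 123]
292 [116, 115, 115, 117, 113, 81, 70, 71, 72, 72, 72, 78, 75, 68, 70, 72, 73, 73, 73, 73, 74, 73, 71, 68, 69, 70, 69, 70, 71, 71, 70, 72, 72, 87, 110, 120, 120, 121]
295 
[... 596 characters left out ...]
 69, 62, 51, 84, 126, 125, 119, 95, 47, 26, 26, 26, 26, 26, 26, 39, 85, 126, 128, 132, 97, 62, 58, 69, 68, 69, 68, 68]
314 [70, 70, 70, 69, 68, 68, 68, 70, 75, 79, 91, 103, 115, 129, 140, 126, 124, 98, 76, 74, 61, 50, 52, 51, 51, 51, 51, 51, 55, 70]
col303 [43, 43, 42, 44, 59, 77, 77, 77, 77, 77, 78, 77, 77, 77, 78, 78, 77, 77, 77, 82, 92, 92, 121, 124, 80, 76, 73, 73, 73, 73, 73, 73, 73, 73, 73, 73, 73, 72, 72, 73, 73, 73, 73, 75, 75, 75, 63, 28, 26, 26, 48, 122, 129, 91, 69, 68, 68, 67, 68, 68]
collar pred (array([293.11, 271.18]), array([315.82, 288.12]))
ring pred [294.8600406  299.80201693] [313.77248949 315.8069176 ]
foot hex pred [298.05410948 281.55818429] [310.73589664 291.87529504]
```

Request:
drive_tool([
  [0,0,-0.0015,0],
  [0.005,0,-0.0015,0],
  [0.009,0,-0.0015,0],
  [0.012,0,-0.0015,0],
  [0.012,0,-0.0015,0],
  [0.012,0,-0.0015,0],
])

```text
time: 16.5
tool_pos: [0.6241, 0.0501, 0.2031]
tool_rot: [0.694, 0.135, 0.694, -0.135]
contact_force: [0.5, -0.0, -2.8]
gripper_width: 0.271
```

Request:
drive_tool([
  [0.001,0,0,0],
  [0.002,0,0,0],
  [0.003,0,0,0],
  [0.003,0,0,0],
  [0.003,0,0,0],
])

```text
time: 17.0
tool_pos: [0.6242, 0.0501, 0.2003]
tool_rot: [0.694, 0.135, 0.694, -0.135]
contact_force: [0.0, 0.8, -2.5]
gripper_width: 0.272
```

Request:
drive_tool([
  [0.001,0,0,0],
  [0.002,0,0,0],
  [0.002,0,0,0],
  [0.002,0,0,0],
])

```text
time: 17.4
tool_pos: [0.6242, 0.0501, 0.1982]
tool_rot: [0.694, 0.135, 0.694, -0.135]
contact_force: [0.2, -0.5, -2.5]
gripper_width: 0.272
```

```bash
python3 - <<'E'
from h import *
move([.6249,.0502,.185],68.1); s=status.state(); print(s['contact_force'],s['ft_torque'])
E
```

```text
t 17.4 pos [0.6242 0.0501 0.1982] yaw 68.01 tilt [-2.e-04 -0.e+00 -1.e+00] j6 -1.226 move [0.0132, 0.0004, 0.0006, np.float64(-0.011)]
[ 0.17416924 -0.48147093 -2.52724361] [ 0.04441595  0.00968757 -0.03030187]
```

Request:
drive_tool([
  [0.001,0,0,0],
  [0.002,0,0,0],
  [0.002,0,0,0],
])

```text
time: 17.7
tool_pos: [0.6241, 0.0501, 0.196]
tool_rot: [0.694, 0.135, 0.694, -0.135]
contact_force: [-0.4, -0.1, -2.8]
gripper_width: 0.27
```

Request:
drive_tool([
  [0.001,0,0,0],
  [0.001,0,0,0],
  [0.001,0,0,0],
])

```text
time: 18.0
tool_pos: [0.6242, 0.0501, 0.1953]
tool_rot: [0.694, 0.135, 0.694, -0.135]
contact_force: [0.8, 0.5, -2.2]
gripper_width: 0.273
```

Request:
drive_tool([
  [0.001,0,0,0],
  [0.001,0,0,0],
  [0.001,0,0,0],
])

```text
time: 18.3
tool_pos: [0.6242, 0.0501, 0.1943]
tool_rot: [0.694, 0.135, 0.694, -0.135]
contact_force: [0.1, -0.8, -1.9]
gripper_width: 0.27
```

Request:
drive_tool([
  [0.001,0,0,0],
  [0.002,0,0,0],
  [0.002,0,0,0],
])

```text
time: 18.6
tool_pos: [0.6241, 0.0501, 0.192]
tool_rot: [0.694, 0.135, 0.694, -0.135]
contact_force: [0.2, 0.2, -3.4]
gripper_width: 0.272
```

Request:
drive_tool([
  [0.001,0,0,0],
  [0.002,0,0,0],
  [0.002,0,0,0],
])

```text
time: 18.9
tool_pos: [0.6241, 0.0501, 0.19]
tool_rot: [0.694, 0.135, 0.694, -0.135]
contact_force: [-0.3, -0.3, -2.7]
gripper_width: 0.269
```

```bash
python3 - <<'E'
from h import *
move([.6249,.0502,.185],68.1); s=status.state(); print(s['contact_force'],s['ft_torque'])
E
```

```text
t 18.9 pos [0.6241 0.0501 0.19  ] yaw 68.01 tilt [-4.e-04  0.e+00 -1.e+00] j6 -1.226 move [0.005, 0.0004, 0.0007, np.float64(-0.011)]
[-0.29624569 -0.33543528 -2.67068848] [ 0.023233   -0.0118574   0.01284299]
```

Request:
drive_tool([
  [0.001,0,0,0],
  [0.002,0,0,0],
  [0.002,0,0,0],
])

```text
time: 19.2
tool_pos: [0.6241, 0.0501, 0.1881]
tool_rot: [0.694, 0.135, 0.694, -0.135]
contact_force: [-0.0, -0.7, -3.3]
gripper_width: 0.269
```

Request:
drive_tool([
  [0.001,0,0,0],
  [0.001,0,0,0],
  [0.001,0,0,0],
])

```text
time: 19.5
tool_pos: [0.6242, 0.0501, 0.1873]
tool_rot: [0.694, 0.135, 0.694, -0.135]
contact_force: [0.0, 0.3, -3.0]
gripper_width: 0.27
```

Request:
drive_tool([
  [0.001,0,0,0],
  [0.001,0,0,0],
  [0.001,0,0,0],
])

```text
time: 19.8
tool_pos: [0.6242, 0.0501, 0.1863]
tool_rot: [0.694, 0.135, 0.694, -0.135]
contact_force: [0.6, -0.2, -2.6]
gripper_width: 0.273
```

```bash
python3 - <<'E'
from h import *
move([.6249,.0502,.185],68.1); s=status.state(); print(s['contact_force'],s['ft_torque'])
E
```

```text
t 19.8 pos [0.6242 0.0501 0.1863] yaw 68.01 tilt [-1.e-04  0.e+00 -1.e+00] j6 -1.226 move [0.0013, 0.0004, 0.0006, np.float64(-0.011)]
[ 0.59637494 -0.24868485 -2.6214636 ] [-0.01709622 -0.0301918   0.03700589]
```

Request:
drive_tool([
  [0.0007,0,0,0],
  [0.0007,0,0,0],
  [0.0007,0,0,0],
])

```text
time: 20.1
tool_pos: [0.6242, 0.0501, 0.1856]
tool_rot: [0.694, 0.135, 0.694, -0.135]
contact_force: [0.2, 0.5, -3.1]
gripper_width: 0.267
```

Request:
drive_tool([
  [0.0007,0,0,0],
  [0.0007,0,0,0],
  [0.0007,0,0,0],
])

```text
time: 20.4
tool_pos: [0.6243, 0.0501, 0.1852]
tool_rot: [0.694, 0.135, 0.694, -0.135]
contact_force: [-0.6, -0.3, -1.8]
gripper_width: 0.273
```

Request:
drive_tool([
  [0.0007,0,0,0],
  [0.0007,0,0,0],
  [0.0007,0,0,0],
])

```text
time: 20.7
tool_pos: [0.6245, 0.0501, 0.1851]
tool_rot: [0.694, 0.135, 0.694, -0.135]
contact_force: [-0.5, 0.4, 3.2]
gripper_width: 0.274
```

It stopped on a floor at TCP z=0.185, exactly the fully seated height. Now turning clockwise.

Request:
drive_tool([
  [0,0,0,0.4],
  [0,0,0,0.8],
  [0,0,0,1.2],
  [0,0,0,1.6],
  [0,0,0,2.0],
  [0,0,0,2.4],
  [0,0,0,2.8],
  [0,0,0,2.8],
])

```text
time: 21.5
tool_pos: [0.6246, 0.0502, 0.1851]
tool_rot: [0.655, 0.267, 0.654, -0.267]
contact_force: [-0.6, 2.1, 3.2]
gripper_width: 0.271
```

```bash
python3 - <<'E'
from h import *
move([.6249,.0502,.185],68.1); s=status.state(); print(s['contact_force'],s['ft_torque'],s['gripper_width'])
E
```

```text
t 21.5 pos [0.6246 0.0502 0.1851] yaw 45.62 tilt [ 1.3e-03  3.0e-04 -1.0e+00] j6 -0.835 move [0.0001, 0.0002, 0.0002, np.float64(-2.81)]
[-0.61473283  2.14162359  3.22690038] [ 0.09709687  0.23850533 -0.02352854] 0.27084596730716626
```

Request:
drive_tool([
  [0,0,0,0.4],
  [0,0,0,0.8],
  [0,0,0,1.2],
  [0,0,0,1.6],
  [0,0,0,2.0],
  [0,0,0,2.4],
  [0,0,0,2.8],
  [0,0,0,2.8],
])

```text
time: 22.3
tool_pos: [0.6249, 0.0504, 0.1851]
tool_rot: [0.591, 0.389, 0.59, -0.388]
contact_force: [-0.3, 0.3, 3.9]
gripper_width: 0.272
```

```bash
python3 - <<'E'
from h import *
move([.6249,.0502,.185],68.1); s=status.state(); print(s['contact_force'],s['ft_torque'],s['gripper_width'])
E
```

```text
t 22.3 pos [0.6249 0.0504 0.1851] yaw 23.29 tilt [ 2.1e-03  7.0e-04 -1.0e+00] j6 -0.445 move [0.0001, -0.0001, 0.0002, np.float64(-5.601)]
[-0.28951463  0.31839511  3.91882934] [ 0.32491369 -0.0391117   0.00407512] 0.2720338948367798
```

Request:
drive_tool([
  [0,0,0,0.4],
  [0,0,0,0.8],
  [0,0,0,1.2],
  [0,0,0,1.6],
  [0,0,0,2.0],
  [0,0,0,2.4],
  [0,0,0,2.4],
])

```text
time: 23.0
tool_pos: [0.6252, 0.0505, 0.1851]
tool_rot: [0.518, 0.483, 0.517, -0.481]
contact_force: [1.1, 2.4, 2.4]
gripper_width: 0.273
```

```bash
python3 - <<'E'
from h import *
move([.6249,.0502,.185],68.1); s=status.state(); print(s['contact_force'],s['ft_torque'],s['gripper_width'])
E
```

```text
t 23.0 pos [0.6252 0.0505 0.1851] yaw 4.12 tilt [ 3.e-03  8.e-04 -1.e+00] j6 -0.111 move [0.0001, -0.0003, 0.0002, np.float64(-7.997)]
[1.06104884 2.41964653 2.39497294] [ 0.39250673 -0.44050755  0.0724587 ] 0.27293566522903806
```

Request:
drive_tool([
  [0,0,0,0],
  [0,0,0,0],
  [0,0,0,0],
  [0,0,0,0],
  [0,0,0,0],
], fingers=0.06)

```text
time: 23.5
tool_pos: [0.624, 0.05, 0.1839]
tool_rot: [0.517, 0.482, 0.517, -0.482]
contact_force: [-0.8, 0.1, -0.2]
gripper_width: 0.701
```

Request:
drive_tool([
  [-0.01,0,0,0],
  [-0.03,0,0,0],
  [-0.06,0,0,0],
  [-0.08,0,0.02,0],
  [-0.09,0,0.05,0],
  [-0.09,0,0.08,0],
  [-0.09,0,0.08,0],
  [-0.09,0,0.08,0],
  [-0.09,0,0.08,0],
])

```text
time: 24.4
tool_pos: [0.6297, -0.029, 0.2743]
tool_rot: [0.517, 0.482, 0.517, -0.482]
contact_force: [-0.1, 0.2, -0.3]
gripper_width: 0.7
```

```bash
python3 - <<'E'
from h import *
move([.6249,.0502,.185]); s=status.state(); print(s['contact_force'],s['gripper_width'])
i,c=grab('wrist','f1'); sc,cs=grab('scene','f2'); grab('top','f3')
u,v=proj(c,[.625,.05,.083]).astype(int); print(u,v)
u2,v2=proj(cs,[.625,.05,.12]).astype(int)
A=cv2.resize(i[max(v-100,0):max(v-100,0)+200,u-130:u+130],(400,308)); B=cv2.resize(sc[v2-80:v2+74,u2-100:u2+100],(400,308))
A=cv2.convertScaleAbs(A,alpha=1.4); cv2.imwrite('pics/fin.png',np.hstack([A,B]))
E
```

```text
t 24.4 pos [ 0.6297 -0.029   0.2743] yaw 4.05 tilt [-2.e-04  4.e-04 -1.e+00] j6 -0.235 move [0.0893, 0.0008, -0.0793]
[-0.12949708  0.18282703 -0.33021996] 0.7003097584043803
282 88
```

View pics/fin.png

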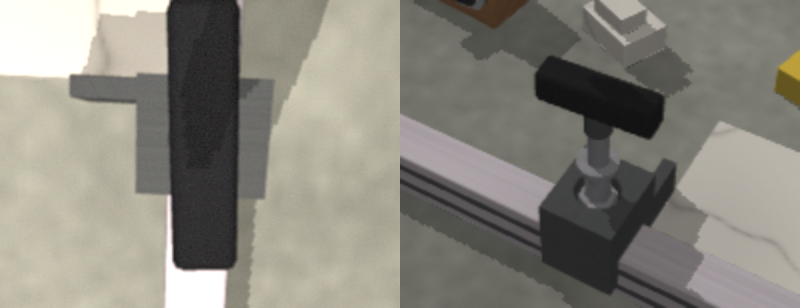

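The key stands in the screw and the stop's plate meets the slab edge. One numeric check that nothing shifted and of the turned angles.

```bash
python3 - <<'E'
from h import *
a,c=load('sc2'); b,cb=load('f2'); G=lambda x:cv2.cvtColor(x,cv2.COLOR_BGR2GRAY).astype(np.float32)
def shift(p,r=9):
    u,v=proj(c,p).astype(int); A=G(a)[v-r:v+r,u-r:u+r]; B=G(b)[v-r:v+r,u-r:u+r]; return cv2.phaseCorrelate(A,B)
print('block near corner',shift([.661,.08,.075]),'plate/slab',shift([.553,.078,.05]))
s1,_=load('scene0')
# slab corner shift since start
u,v=proj(c,[.464,.276,.03]).astype(int); print('slab far corner',cv2.phaseCorrelate(G(s1)[v-14:v+14,u-14:u+14],G(b)[v-14:v+14,u-14:u+14]))
f,cf=load('f1'); g=f.max(2); L=[]
u0,v0=proj(cf,[.625,.05,.198]).astype(int)
for r in range(v0-45,v0+46,5):
    xs=np.where(g[r,u0-40:u0+40]<55)[0]+u0-40
    if len(xs): L.append((onz(cf,xs[0],r,.198)[:2]+onz(cf,xs[-1],r,.198)[:2])/2)
L=np.array(L); d=np.linalg.svd(L-L.mean(0))[2][0]; print('bar heading',np.degrees(np.arctan2(d[1],d[0]))%180)
# visible near corners of screw head in scene
u,v=proj(cb,[.625,.05,.083]).astype(int); im=G(b)[v-14:v+14,u-16:u+16]
H=[ (t,[proj(cb,[.625+.0151*np.cos(np.radians(t+k)),.05+.0151*np.sin(np.radians(t+k)),.083]).round(1).tolist() for k in(0,60,300)]) for t in (4,38)]; print(H)
m=(cv2.resize(im,None,fx=8,fy=8,interpolation=cv2.INTER_CUBIC)>98).astype(np.uint8)*255
k=cv2.findContours(m,cv2.RETR_EXTERNAL,cv2.CHAIN_APPROX_NONE)[0]
for q in k:
    if cv2.contourArea(q)>1500:
        p=cv2.approxPolyDP(q,5,True)[:,0]/8+[u-16-.4,v-14-.4]; print('poly',p.round(1).tolist())
E
```

```text
block near corner ((0.008201781631756333, 0.015245125825844141), 0.9770068618250481) plate/slab ((-0.01332213090740808, -0.01642731549532961), 1.0003043253112722)
slab far corner ((-0.033963133553658764, -0.02930432393669591), 0.9962783178687096)
bar heading 94.45353091431107
[(4, [[300.2, 314.9], [310.5, 314.5], [294.6, 308.0]]), (38, [[306.1, 315.8], [314.2, 310.9], [296.6, 312.5]])]
poly [[296.2, 304.2], [294.2, 308.6], [298.7, 314.2], [302.2, 314.5], [302.5, 313.6], [299.8, 312.1], [296.7, 308.1], [297.1, 304.2]]
poly [[293.1, 292.6], [297.0, 297.4], [300.0, 298.6], [305.6, 298.7], [305.4, 297.6], [304.0, 297.5], [298.7, 292.6]]
```

Head corners at (294.2,308.6) and (298.7,314.2) fit the tight angle (corner at 4°), not the start angle (38°). The bar turned about 64° in all, so roughly 30° of that was clutch slip. The stop and slab have not moved.

```bash
python3 -c "
from plant import manip; print(manip.job_done())"
```

```text
the job is handed in; nothing more can be done
None
```

The job is done and handed in after about 24.5 s of robot time. No verdict was reported.

- **Stop against slab:** I pushed the stop until the fingers stalled at 9.4 N, against about 6 N while sliding. The slab's far corner moved 0.05 px from start to finish, so it was not shoved. The stop did not shift while the key was turned.
- **Key in the screw:** I lifted the larger key out and lowered it into the socket. It met a floor at tool height 0.185 m, exactly the fully seated height.
- **Tightening:** I turned the bar about 64° clockwise. The screw head's corners then matched the tight position, which accounts for about 34°. The other 30° is clutch slip by inference, since I did not see the clutch itself.
- **At hand-in:** The last pictures show the key upright in the screw and the stop's plate at the slab's edge. The gripper was open and clear, with about 0 N on the wrist. I saw the smaller key in its hole after lifting the larger one, but did not check it again at the end.

**Disagreements:** Before insertion, the scene and wrist views differed by 1–3 mm on where the key sat relative to the socket. I used the scene view's sideways correction (about 1 mm), and the key went in without contact force. The wrist torque sensor read only about 0.07 N m about the vertical at the end of the turn, below the nominal 0.13 N m. So the tightness rests on the measured angles, not the torque.

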